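Stand up the tipped carton and hold the bag clip open around its flap

ROBOT

A 7-joint arm with a two-finger parallel gripper is mounted at the origin on the work surface. World frame = base frame: x ahead of the robot, y to its left, z up, the work surface at z = 0. Lengths are in m, angles in rad, forces in N, time in s.
With the tool pointing down it reaches from about 0.425 to 0.925 m from the base axis. Payload 6.8 kg.
Tool frame: the origin (TCP) lies on the centre line of the jaws, within the pads' length; the fingertips stand tip_extent ahead of it and the grasp point (between the pads) is the TCP (tip_extent is the distance from the TCP to the fingertips, in m); z points along the fingers, y is the line along which they close (so a half turn about z gives the same grasp; the last joint's range is limited). The gripper opens to 88 mm and grips with 3 to 60 N. Pads are 20 mm wide; open, the fingers measure 115 mm over their backs; the gripper's body (75 mm by 178 mm) begins 61 mm behind the grasp point.
Start: joints at [-1.458, 0.477, 0.022, 1.555, -0.011, 1.109, -0.083], TCP at [0.148, 0.659, 0.242] pointing down, gripper open.
Joint ranges: [-2.96, 2.96], [-0.34, 2.1], [-1.41, 1.46], [0.24, 2.44], [-1.37, 4.51], [0.17, 1.92], [-2.96, 2.96]. Speed limits (rad/s): [2.39, 2.39, 3.14, 3.14, 3.14, 3.14, 3.14].

INTERFACE

Orientations are given as a rotation vector (axis times angle).
In Python, from station import observe, capture, camera_model, hand_in, outline_of, place_of, tip_extent gives the robot as it stands.
- The arm moves only by the tool servo_tool, never from a script. Its argument "rows" is a list that holds one entry, the list of rows, each a list of 7 numbers: the opening, from -1 (shut) to 1 (fully open), then the shift along the tool's x, y, z as a fraction of full scale, then the turn, a rotation vector about the tool's x, y, z as a fraction of full scale. A call has exactly 5 rows; each row shifts and turns the commanded pose from where the row before left it, along the tool's axes as they then stand; what a row does not reach is not made up. Full scale, the value 1, is 2.5 cm for a shift and 0.12 rad for a turn. A row lasts 1/12 s, in which the tool goes at most 41.7 mm and 7.16 degrees, less where a joint would pass 70% of its speed; a pose out of reach is approached as far as the arm can. A call with a number of a shift or a turn outside -1 to 1 is refused whole. A call with a gripper value outside its range is refused whole. The fingers move at their own pace and stop on an object; "force" is the grip in N (left out, the last holds). Time passes only in rows, so rows that do not move let the fingers close, or fill a call up. It gives the time, the measured TCP pose, the force, the opening and the grip force at its end, in the units of the state.
- observe(): the state, without advancing time (a new reading comes with each control period).
- capture(name): name is "scene" or "side" or "wrist"; returns the picture (384x512x3 uint8, blue, green, red); there is no depth.
- camera_model(name): a dict with "fx", "fy", "cx", "cy" (pixels), "position" and "attitude" of the camera in the world. Camera axes: x right, y down, z forward; pixel columns grow to the right and rows downward; lengths in m; the calibration is good to about 2 mm. A picture is of the moment at which its call begins: read the wrist's pose just before it. camera_model takes no time and is no camera call; for the wrist camera it gives the pose at the moment of the call.
- hand_in(): hands the job in; it is judged then, once.
Trained networks look in the newest picture that a camera, given by its name, has taken for a name from the list of things; names that differ only in an ending like _2 or _b are one class to them, and where a whole thing is asked for, a point or a joint stands for the part that bears it (a point fixed in the world has none). Each returns a list of dicts, best first, with "conf" (0 to 1); they miss things now and then, are a little off and sometimes report something else, mostly with a low value. They report only what shows in the picture. A call takes as long as a camera call. They do not tell look-alikes from the thing itself.
- outline_of(name, camera): "pixels" (384x512 bool, what is visible of it).
- place_of(name, camera): "xyz" ([x, y, z] in m, in the coordinates of the camera as it stood for that picture, good to about 4 mm: a listed point, or the origin of a listed thing).
The state is a dict: "time": time; "joints": joint angles; "dq": joint speeds; "tau": joint torques, N m; "ee_pos": TCP position; "ee_rot": TCP orientation; "contact_force": force on the tool from outside, world axes, zero at the start; "moment": the same for the moment, N m; "finger_gap": finger opening in m; "gripper_force": force on a finger pad.
Only numpy, scipy, OpenCV 4.12 (cv2) and the standard library are available. Lean on these libraries where they do the work, as an engineer would, in place of code of your own. Each camera call takes 0.05 s, during which the arm holds its last target. There are 200 camera calls.

TASK

Stand the tipped carton upright on its wooden board and let go of it, without knocking over or shoving its neighbours. Then take the spring clip by its handles, squeeze it open off its parking blade, and bring it down over the red card flap on top of the carton so that the open jaws straddle the middle of the flap, reaching well past its top edge without touching the carton. Finish holding it there, squeezed wide open and still: do not let go and do not let it bite.

Things in the scene. Friction and masses are not known exactly. Their poses are not given: they have to be found in the camera images.
- bay: Fixed flat rubberwood board, 320 mm (its x, roughly away from the robot) by 160 mm (its y), 6 mm thick, lying on the work surface; the carton's place. Origin at the centre of its underside, z up; its top is 6 mm above the origin.
- carton: Loose cream and red carton, about 0.45 kg: body 50 mm deep (its x), 60 mm wide (its y), 130 mm tall (its z), then a gable and a flap to 180 mm. Origin at the centre of its underside, z towards the flap. It starts tipped over, lying on its +x side on the bay, flap end away from the robot, 60 mm width level. It rocks back upright by itself when leaning less than about 0.3 rad.
- carton_grip (a point): Point inside the carton on its midline, 115 mm from its underside, axes as the carton's: a good place to pinch it across the 60 mm width. Pinched lightly (3 to 4 N) there, the carton turns about the finger pads as this end is raised, the lower edge of its bottom end staying where it lay as the pivot.
- flap_top (a point): Middle of the free top edge of the carton's red card flap; axes as the carton's. The flap is 4 mm thick (x), 60 mm wide (y) and stands 34 mm out of the gable (146 to 180 mm from the carton's underside).
- stand: Fixed parking stand: wooden base 90 by 100 by 12 mm with an upright steel blade in the middle, 3 mm thick (its x), 70 mm wide (its y), top edge 48 mm above the work surface. Origin at the centre of its underside.
- clip: Loose blue spring clip, about 50 g, two jaws on a steel pin, parked jaws down, biting the stand's blade. Origin at the middle of the pin, z up to the handles, x the way the jaws part, y along the 56 mm pin. Jaws 50 mm wide in y, reaching 42 mm below the pin; fully open, their tips are about 30 mm apart inside (42 mm outside) and 38 mm below the pin.
- clip_grip (a point): Midway between the clip's two white grip bars (each 8 mm thick, 36 mm long in y), 45 mm above the pin; axes as the clip's. Shut, the bars are 56 mm apart over their outsides. Squeezed together along x they open the jaws: 4 N starts it, 12 N reaches the stop, where the bars are 22 mm apart over their outsides and 50 mm above the pin.
- jaw_a (a joint): Opening angle of the clip's +x jaw: about 0 biting the blade, 0.35 rad at the stop; spring-closed. Both jaws always have the same angle.
- jaw_b (a joint): The same for the -x jaw.
- jar_sauce: Amber jar with a red lid, 54 mm across, 70 mm tall, beside the bay, bystander; origin at the centre of its underside.
- tin_tea: Tin with a green band, 52 mm across, 66 mm tall, beside the bay, bystander; origin at the centre of its underside.
- jar_spice: Clear jar with a brass lid, 50 mm across, 68 mm tall, beside the bay, bystander; origin at the centre of its underside.
- sugar_box: Cardboard box, 55 by 45 by 65 mm tall, beside the bay, bystander; origin at the centre of its underside.
Not all that is in view belongs to the job. Of the things that look like the clip, the larger one is meant.

How it is judged:
By the outcome, as a careful person would: the job done as asked, in the order asked, and still so for the second after the job is handed in, while the arm keeps its last pose, push and grip.
It also fails if it takes over 59 s, if anything falls off the work surface, if the arm or the gripper's body presses on something with over 40 N, if the wrist force passes 120 N, or if a joint passes its speed limit or range.

## Working session

There is one attempt and no reset: what is moved stays moved. The work goes in short steps, Python scripts to look and compute and a tool call to move; the robot and the scene stay as the last step left them, time stands still between calls to the robot, and variables do not carry over. Pictures are saved under pics/ and viewed, at most 10 in all, crops included, and the job is handed in when it is done.

Besides the shell and the picture viewer there is one more tool, called after ">>>" as name([rows], argument=value, ...), one row to a line, values as JSON. servo_tool: Moves the arm, as the interface text tells. Its arguments: {"type":"object","properties":{"rows":{"type":"array","items":{"type":"array","items":{"type":"array","items":{"type":"number","minimum":-1,"maximum":1}}}},"force":{"type":"number"}},"required":["rows"]}

```bash
mkdir -p pics; ls; cat > h.py <<'E'
import numpy as np, cv2
from scipy.spatial.transform import Rotation as R
from station import *
def rot(a):
    a=np.array(a,float)
    if a.shape==(3,3): return a
    return R.from_rotvec(a).as_matrix() if a.size==3 else R.from_quat(a).as_matrix()
def w(m,p): return rot(m["attitude"])@np.array(p)+np.array(m["position"])
def ray(m,u,v,z):
    d=rot(m["attitude"])@np.array([(u-m["cx"])/m["fx"],(v-m["cy"])/m["fy"],1]); p=np.array(m["position"])
    return p+d*(z-p[2])/d[2]
def proj(m,P):
    c=rot(m["attitude"]).T@(np.array(P)-np.array(m["position"])); return c[0]/c[2]*m["fx"]+m["cx"],c[1]/c[2]*m["fy"]+m["cy"]
E
python3 - <<'E'
from h import *
np.set_printoptions(precision=4,suppress=True)
print(tip_extent, observe())
for c in ("scene","side"):
    im=capture(c); m=camera_model(c); print(c,m)
    cv2.imwrite(f"pics/{c}0.png",im)
    for n in ["bay","carton","carton_grip","flap_top","stand","clip","clip_grip","jar_sauce","tin_tea","jar_spice","sugar_box"]:
        for r in place_of(n,c)[:3]: print(n,round(r["conf"],2),w(m,r["xyz"]))
E
```

```text
pics
0.019 {'time': 0.0, 'joints': array([-1.4581,  0.4778,  0.0223,  1.5564, -0.0115,  1.1093, -0.0831]), 'dq': array([ 0.0007, -0.0018,  0.0009,  0.0012, -0.0002, -0.0002, -0.0006]), 'tau': array([  0.0004, -58.2853,   1.5353, -27.2604,  -0.0542,   0.0169,
         0.0002]), 'ee_pos': array([0.1477, 0.6581, 0.2407]), 'ee_rot': array([-0.3461, -3.1224,  0.0028]), 'contact_force': array([ 0.3309,  0.3158, -0.4643]), 'moment': array([-0.0278,  0.005 ,  0.0292]), 'gripper_force': 0.0, 'finger_gap': 0.08822956706631292}
scene {'fx': 405.13317135915685, 'fy': 405.13317135915685, 'cx': 253.26975514761003, 'cy': 190.6010770699453, 'position': array([1.0519, 0.3704, 0.6827]), 'attitude': array([-1.1268, -2.3792,  1.0033])}
bay 0.52 [0.4921 0.0817 0.0026]
carton 0.78 [0.5353 0.2106 0.0334]
carton_grip 0.72 [0.5359 0.2104 0.0338]
carton_grip 0.59 [0.6495 0.2057 0.031 ]
flap_top 0.96 [0.7133 0.1982 0.035 ]
stand 0.87 [ 0.5471 -0.1936  0.0036]
clip 0.77 [ 0.5396 -0.1929  0.06  ]
clip 0.67 [0.5373 0.2103 0.0332]
clip 0.65 [ 0.4257 -0.1456  0.0334]
clip_grip 0.92 [ 0.5447 -0.1922  0.106 ]
clip_gr
[... 397 characters left out ...]
ude': array([-2.2307,  0.1948, -0.0982])}
bay 0.95 [ 0.5805  0.2039 -0.0011]
carton 0.58 [0.5332 0.2127 0.0321]
carton_grip 0.77 [0.6536 0.2019 0.0354]
flap_top 0.9 [0.7162 0.1985 0.0295]
stand 0.7 [ 0.5466 -0.1893  0.0016]
clip 0.94 [ 0.4255 -0.1498  0.0275]
clip 0.67 [ 0.5483 -0.1911  0.0586]
clip_grip 0.93 [ 0.5459 -0.1896  0.1012]
clip_grip 0.59 [ 0.4227 -0.1516  0.0645]
jar_sauce 0.95 [ 0.6403  0.3195 -0.0014]
jar_sauce 0.75 [ 0.546  -0.1899  0.0567]
tin_tea 0.74 [0.5002 0.3186 0.002 ]
jar_spice 0.73 [ 0.5468 -0.1887  0.1043]
jar_spice 0.72 [ 0.6244  0.0823 -0.0025]
jar_spice 0.17 [ 0.5813  0.2035 -0.0018]
sugar_box 0.78 [ 0.4957  0.0811 -0.0005]
sugar_box 0.42 [ 0.4986  0.3184 -0.0048]
```

View pics/scene0.png

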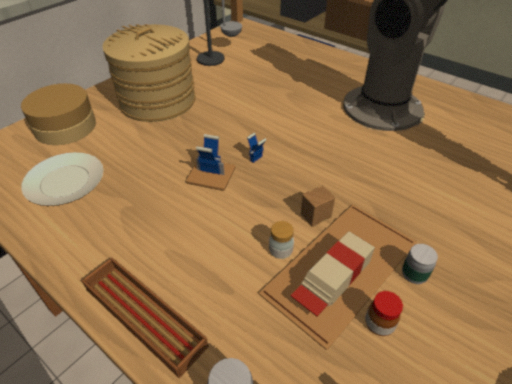

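View pics/side0.png

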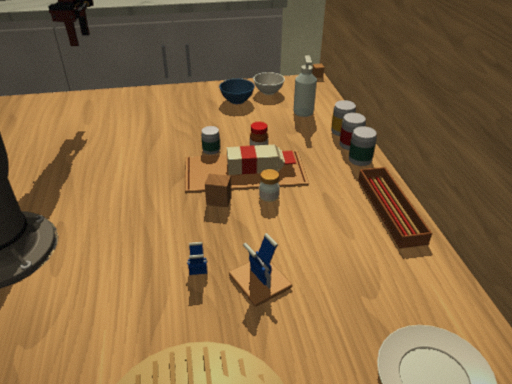

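The scene picture shows the carton lying on its board at about (335,275), flap at (312,298), with the sugar box and brass-lid jar on one side and the tin and red-lid jar on the other. The large clip is on its stand at (210,158), and its small look-alike is at (256,148). The side picture agrees. I'm moving to above the carton.

>>> servo_tool([
  [[1, 0, 0, 0, 0, 0, -0.6], [1, 0, 0, 0, 0, 0, -0.63], [1, -0.45, -0.35, 0, 0, 0, 0], [1, -0.9, -0.7, 0, 0, 0, 0], [1, -0.9, -0.7, 0, 0, 0, 0]],
], force=3.5)

```text
time: 1.62
ee_pos: [0.2011, 0.61, 0.2414]
ee_rot: [-0.116, -3.139, 0.0]
contact_force: [1.6, 0.1, -0.2]
finger_gap: 0.088
gripper_force: 0.0
```

>>> servo_tool([
  [[1, -0.9, -0.7, 0, 0, 0, 0], [1, -0.9, -0.7, 0, 0, 0, 0], [1, -0.9, -0.7, 0, 0, 0, 0], [1, -0.9, -0.7, 0, 0, 0, 0], [1, -0.9, -0.7, 0, 0, 0, 0]],
])

```text
time: 2.03
ee_pos: [0.3083, 0.5133, 0.2418]
ee_rot: [0.12, 3.139, -0.0]
contact_force: [-0.1, 0.2, -0.8]
finger_gap: 0.0878
gripper_force: 0.0
```

>>> servo_tool([
  [[1, -0.9, -0.7, 0, 0, 0, 0], [1, -0.9, -0.7, 0, 0, 0, 0], [1, -0.9, -0.7, 0, 0, 0, 0], [1, -0.9, -0.7, 0, 0, 0, 0], [1, -0.9, -0.7, 0, 0, 0, 0]],
])

```text
time: 2.45
ee_pos: [0.4138, 0.4176, 0.2419]
ee_rot: [0.121, 3.139, 0.0]
contact_force: [0.1, 0.0, 0.6]
finger_gap: 0.088
gripper_force: 0.0
```

>>> servo_tool([
  [[1, -0.9, -0.7, 0, 0, 0, 0], [1, -0.9, -0.7, 0, 0, 0, 0], [1, -0.9, -0.7, 0, 0, 0, 0], [1, -0.9, -0.7, 0, 0, 0, 0], [1, -0.9, -0.7, 0, 0, 0, 0]],
])

```text
time: 2.87
ee_pos: [0.5193, 0.322, 0.2419]
ee_rot: [0.12, 3.139, 0.0]
contact_force: [0.1, 0.8, 0.3]
finger_gap: 0.0879
gripper_force: 0.0
```

>>> servo_tool([
  [[1, -0.9, -0.7, 0, 0, 0, 0], [1, -0.9, -0.7, 0, 0, 0, 0], [1, -0.5, -0.35, 0, 0, 0, 0], [1, 0, 0, 0, 0, 0, 0], [1, 0, 0, 0, 0, 0, 0]],
])

```text
time: 3.28
ee_pos: [0.5726, 0.2751, 0.2416]
ee_rot: [-0.122, -3.139, 0.0]
contact_force: [-0.5, 0.5, -0.7]
finger_gap: 0.0876
gripper_force: 0.0
```

```bash
cat >> h.py <<'E'
np.set_printoptions(precision=4,suppress=True)
def delta(P,yaw_y):
    """remaining move: target pos, direction angle (rad) of tool y; tool down. units: turn then shift in turned axes"""
    s=observe(); Rm=rot(s["ee_rot"]); y=np.array([np.cos(yaw_y),np.sin(yaw_y),0]); z=np.array([0,0,-1.]); T=np.c_[np.cross(y,z),y,z]
    print("tcp",s["ee_pos"],"turn",R.from_matrix(Rm.T@T).as_rotvec()/.12,"shift",T.T@(np.array(P)-s["ee_pos"])/.025)
E
python3 - <<'E'
from h import *
m=camera_model("wrist"); im=capture("wrist"); cv2.imwrite("pics/w1.png",im); print(m["position"],rot(m["attitude"])[:,2])
for n in ["carton","carton_grip","flap_top","jar_sauce","jar_spice","tin_tea","sugar_box"]:
    for r in place_of(n,"wrist")[:2]: print(n,round(r["conf"],2),w(m,r["xyz"]))
for n in ["carton"]:
    for c in ("wrist","scene","side"):
        mm=camera_model(c)
        if c!="wrist": capture(c)
        o=outline_of(n,c)
        if not o: continue
        mk=o[0]["pixels"].astype(np.uint8); v,u=np.nonzero(mk); print(c,o[0]["conf"],len(u))
        pts=np.array([ray(mm,a,b,0.056)[:2] for a,b in zip(u,v)],np.float32)
        print(cv2.boxPoints(cv2.minAreaRect(pts)))
E
```

```text
[0.4923 0.2808 0.3848] [ 0.2892 -0.0223 -0.957 ]
carton 0.8 [0.5314 0.2108 0.0338]
carton_grip 0.89 [0.6522 0.1997 0.0332]
flap_top 0.68 [0.6498 0.2021 0.0331]
flap_top 0.65 [0.7092 0.1944 0.0309]
jar_sauce 0.66 [ 0.64    0.3172 -0.0026]
jar_spice 0.65 [ 0.6213  0.0772 -0.0021]
tin_tea 0.78 [0.4996 0.3203 0.002 ]
tin_tea 0.37 [0.6175 0.0773 0.0013]
sugar_box 0.67 [0.4912 0.0839 0.0006]
wrist 0.86 7495
[[0.5253 0.1825]
 [0.6962 0.1741]
 [0.6995 0.2398]
 [0.5285 0.2483]]
scene 0.55 3323
[[0.5305 0.1811]
 [0.7245 0.1682]
 [0.7293 0.2408]
 [0.5353 0.2536]]
side 0.57 1608
[[0.5268 0.1128]
 [0.6997 0.1023]
 [0.7076 0.2326]
 [0.5347 0.2431]]
```

View pics/w1.png

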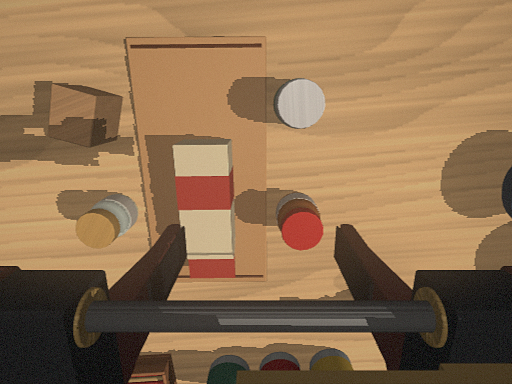

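The wrist picture shows the carton's top face: its bottom end runs from (174,145) to (232,140) and the gable end from (183,252) to (233,251). The flap is at (212,268), between the two jars. I'm measuring the edges.

```bash
python3 - <<'E'
from h import *
m=camera_model("wrist")
for u,v in [(174,145),(232,140),(178,210),(234,208)]: print(ray(m,u,v,.056))
print("bay");
for u,v in [(126,38),(266,37),(267,277)]: print(ray(m,u,v,.006))
delta([.649,.2025,.20],np.pi/2-.06)
E
```

```text
[0.532  0.1857 0.056 ]
[0.5313 0.2489 0.056 ]
[0.6067 0.1785 0.056 ]
[0.6091 0.2434 0.056 ]
bay
[0.414  0.1357 0.006 ]
[0.4248 0.294  0.006 ]
[0.7348 0.2742 0.006 ]
tcp [0.5722 0.2767 0.2416] turn [ 0.0003  0.     -0.1091] shift [-3.2436 -2.7768  1.6657]
```

>>> servo_tool([
  [[1, -0.8, -0.66, 0, 0, 0, 0], [1, -0.8, -0.66, 0, 0, 0, 0], [1, -0.8, -0.67, 0, 0, 0, 0], [1, -0.83, -0.67, 0.3, 0, 0, 0], [1, 0, 0, 0.8, 0, 0, 0]],
])

```text
time: 4.35
ee_pos: [0.6535, 0.1984, 0.2169]
ee_rot: [0.126, 3.131, -0.002]
contact_force: [0.1, -0.9, -0.7]
finger_gap: 0.0876
gripper_force: 0.0
```

>>> servo_tool([
  [[1, 0, 0, 0.9, 0, 0, 0], [1, 0, 0, 0.9, 0, 0, 0], [1, 0, 0, 0.6, 0, 0, 0], [1, 0, 0, 0, 0, 0, 0], [1, 0, 0, 0, 0, 0, 0]],
])

```text
time: 4.77
ee_pos: [0.6476, 0.2042, 0.1536]
ee_rot: [-0.115, -3.138, 0.001]
contact_force: [1.0, 0.0, 0.4]
finger_gap: 0.0879
gripper_force: 0.0
```

```bash
python3 - <<'E'
from h import *
m=camera_model("wrist"); im=capture("wrist"); cv2.imwrite("pics/w2.png",im)
for n in ["carton","carton_grip","flap_top"]:
    for r in place_of(n,"wrist")[:2]: print(n,round(r["conf"],2),w(m,r["xyz"]))
delta([.648,.2045,.04],np.pi/2-.072)
E
```

```text
carton 0.73 [0.5328 0.211  0.0318]
carton_grip 0.93 [0.6509 0.2009 0.0307]
flap_top 0.9 [0.714  0.1966 0.0309]
tcp [0.6488 0.2046 0.1558] turn [ 0.0095  0.0195 -0.0105] shift [ 0.0333 -0.0071  4.6325]
```

View pics/w2.png

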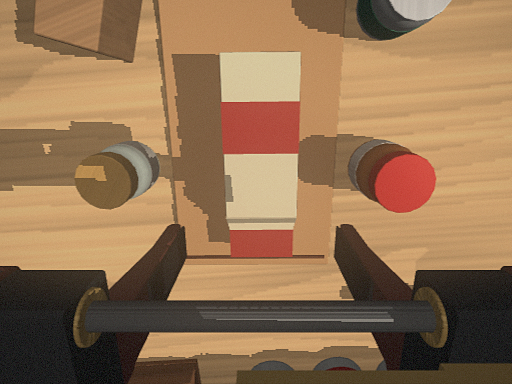

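The carton, at columns 222–300, is centred between the fingers at 183 and 337. I'm descending and pinching.

>>> servo_tool([
  [[1, 0.03, 0, 0.95, 0, 0, 0], [1, 0, 0, 0.95, 0, 0, 0], [1, 0, 0, 0.95, 0, 0, 0], [1, 0, 0, 0.95, 0, 0, 0], [1, 0, 0, 0.83, 0, 0, 0]],
])

```text
time: 5.38
ee_pos: [0.6476, 0.2047, 0.0382]
ee_rot: [0.115, 3.138, 0.001]
contact_force: [-0.1, 0.0, -0.3]
finger_gap: 0.0877
gripper_force: 0.0
```

>>> servo_tool([
  [[1, 0, 0, 0, 0, 0, 0], [1, 0, 0, 0, 0, 0, 0], [0.4, 0, 0, 0, 0, 0, 0], [0.2, 0, 0, 0, 0, 0, 0], [0, 0, 0, 0, 0, 0, 0]],
], force=3.5)

```text
time: 5.8
ee_pos: [0.6484, 0.2048, 0.0403]
ee_rot: [0.115, 3.137, 0.002]
contact_force: [0.6, -0.5, 0.3]
finger_gap: 0.0709
gripper_force: 0.0
```

>>> servo_tool([
  [[-1, 0, 0, 0, 0, 0, 0], [-1, 0, 0, 0, 0, 0, 0], [-1, 0, 0, 0, 0, 0, 0], [-1, 0, 0, 0, 0, 0, 0], [-1, 0, 0, 0, 0, 0, 0]],
], force=3.5)

```text
time: 6.22
ee_pos: [0.6478, 0.2046, 0.0394]
ee_rot: [0.115, 3.138, 0.001]
contact_force: [-0.6, 0.2, 6.2]
finger_gap: 0.0601
gripper_force: 3.5
```

```bash
python3 -c "
import numpy as np
a=np.radians([12.26,14,18,22,27,32,37,42,47,52,57,62,67,72,77,82,87,91,94,96,98]);r=117.7/25
for i in range(len(a)-1): print(round(-r*(np.cos(a[i+1])-np.cos(a[i])),3),round(-r*(np.sin(a[i+1])-np.sin(a[i])),3))"
```

```text
0.032 -0.139
0.091 -0.316
0.112 -0.309
0.17 -0.374
0.202 -0.357
0.233 -0.338
0.261 -0.317
0.288 -0.293
0.312 -0.267
0.334 -0.239
0.354 -0.208
0.371 -0.177
0.385 -0.144
0.396 -0.11
0.404 -0.075
0.409 -0.039
0.329 -0.006
0.246 0.011
0.164 0.014
0.163 0.02
```

>>> servo_tool([
  [[-1, 0.032, 0, -0.139, 0, 0, 0], [-1, 0.091, 0, -0.316, 0, 0, 0], [-1, 0.112, 0, -0.309, 0, 0, 0], [-1, 0.17, 0, -0.374, 0, 0, 0], [-1, 0.202, 0, -0.357, 0, 0, 0]],
])

```text
time: 6.63
ee_pos: [0.6311, 0.2053, 0.0764]
ee_rot: [-0.115, -3.138, 0.001]
contact_force: [-0.2, -1.1, -3.3]
finger_gap: 0.06
gripper_force: 3.5
```

>>> servo_tool([
  [[-1, 0.233, 0, -0.338, 0, 0, 0], [-1, 0.261, 0, -0.317, 0, 0, 0], [-1, 0.288, 0, -0.293, 0, 0, 0], [-1, 0.312, 0, -0.267, 0, 0, 0], [-1, 0, 0, 0, 0, 0, 0]],
])

```text
time: 7.05
ee_pos: [0.6038, 0.2081, 0.1079]
ee_rot: [0.114, 3.139, 0.002]
contact_force: [-0.2, -1.1, -1.9]
finger_gap: 0.0602
gripper_force: 3.5
```

```bash
python3 - <<'E'
from h import *
a=capture("side"); ms=camera_model("side")
for n in ["carton","flap_top","carton_grip"]:
    for r in place_of(n,"side")[:2]: print(n,round(r["conf"],2),w(ms,r["xyz"]))
print(observe()["ee_pos"])
b=capture("scene"); f=lambda i,u,v: cv2.resize(i[v:v+150,u:u+200],(400,300))
cv2.imwrite("pics/mid.png",np.hstack([f(a,160,70),f(b,230,180)]))
E
```

```text
carton 0.63 [0.5171 0.2149 0.0292]
flap_top 0.81 [0.6656 0.2009 0.132 ]
carton_grip 0.34 [ 0.5472 -0.191   0.0028]
[0.6056 0.2076 0.1065]
```

View pics/mid.png

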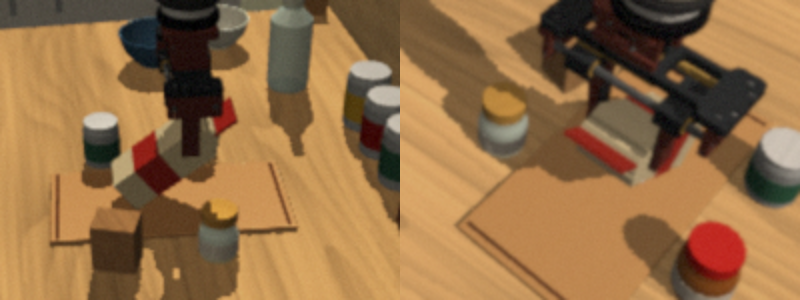

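Left half (side camera): the carton is turning about the pads and leans about 35° up, as planned, with the lower edge in place. The neighbours are untouched. I'm continuing.

>>> servo_tool([
  [[-1, 0.334, 0, -0.239, 0, 0, 0], [-1, 0.354, 0, -0.208, 0, 0, 0], [-1, 0.371, 0, -0.177, 0, 0, 0], [-1, 0.385, 0, -0.144, 0, 0, 0], [-1, 0.396, 0, -0.11, 0, 0, 0]],
])

```text
time: 7.72
ee_pos: [0.5576, 0.211, 0.1286]
ee_rot: [-0.115, -3.139, -0.0]
contact_force: [0.5, 0.2, -0.9]
finger_gap: 0.06
gripper_force: 3.5
```

>>> servo_tool([
  [[-1, 0.404, 0, -0.075, 0, 0, 0], [-1, 0.409, 0, -0.039, 0, 0, 0], [-1, 0.329, 0, -0.006, 0, 0, 0], [-1, 0.246, 0, 0.011, 0, 0, 0], [-1, 0.164, 0, 0.014, 0, 0, 0]],
])

```text
time: 8.13
ee_pos: [0.5192, 0.2139, 0.1306]
ee_rot: [-0.114, -3.139, -0.0]
contact_force: [-0.2, -0.2, 0.5]
finger_gap: 0.0596
gripper_force: 3.5
```

>>> servo_tool([
  [[-1, 0.1, 0, 0.012, 0, 0, 0], [-1, 0, 0, 0, 0, 0, 0], [-1, 0, 0, 0, 0, 0, 0], [-1, 0, 0, 0, 0, 0, 0], [-1, 0, 0, 0, 0, 0, 0]],
])

```text
time: 8.55
ee_pos: [0.518, 0.2139, 0.1302]
ee_rot: [0.115, 3.139, 0.0]
contact_force: [-1.3, -0.7, 2.8]
finger_gap: 0.0597
gripper_force: 3.5
```

```bash
python3 - <<'E'
from h import *
for c in ("side","scene"):
    a=capture(c); ms=camera_model(c)
    for n in ["carton","flap_top","carton_grip"]:
        for r in place_of(n,c)[:2]: print(n,round(r["conf"],2),w(ms,r["xyz"]))
    if c=="side": cv2.imwrite("pics/up.png",cv2.resize(a[50:220,140:340],(800,680))[:600])
print(observe()["ee_pos"])
E
```

```text
carton 0.64 [0.5091 0.2159 0.0132]
carton_grip 0.88 [0.5349 0.2119 0.1272]
carton 0.7 [0.5099 0.2153 0.0143]
flap_top 0.83 [0.5452 0.212  0.187 ]
flap_top 0.39 [ 0.5402 -0.192   0.0601]
[0.5179 0.2139 0.1302]
```

View pics/up.png

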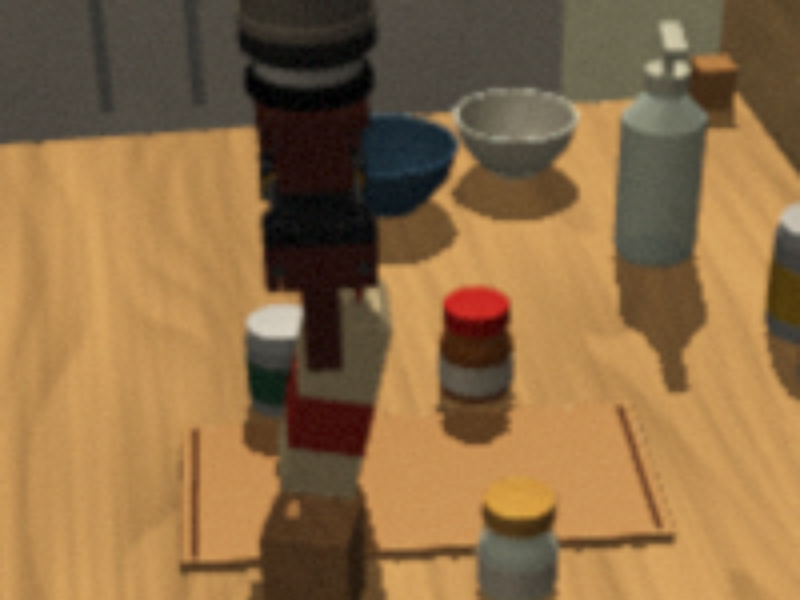

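The side picture shows the carton nearly upright, leaning about 0.2 rad towards +x with its foot behind the sugar box. I'll go a bit further before letting go.

>>> servo_tool([
  [[-1, 0.1, 0, -0.05, 0, 0, 0], [-1, 0.15, 0, -0.03, 0, 0, 0], [-1, 0.15, 0, 0, 0, 0, 0], [-1, 0, 0, 0, 0, 0, 0], [-1, 0, 0, 0, 0, 0, 0]],
])

```text
time: 9.37
ee_pos: [0.507, 0.2144, 0.1318]
ee_rot: [-0.114, -3.139, 0.001]
contact_force: [-0.3, -0.4, -5.6]
finger_gap: 0.0599
gripper_force: 3.5
```

```bash
python3 - <<'E'
from h import *
for c in ("side","scene"):
    a=capture(c); ms=camera_model(c)
    for n in ["carton","flap_top","carton_grip"]:
        for r in place_of(n,c)[:2]: print(n,round(r["conf"],2),w(ms,r["xyz"]))
print(observe()["ee_pos"])
E
```

```text
carton 0.75 [0.4954 0.2141 0.0132]
flap_top 0.78 [0.5375 0.2099 0.1833]
carton_grip 0.86 [0.5274 0.2108 0.1269]
carton_grip 0.73 [ 0.5789  0.2038 -0.0005]
carton 0.62 [0.4951 0.2121 0.0144]
flap_top 0.59 [0.5399 0.2105 0.1906]
carton_grip 0.9 [0.5252 0.2166 0.125 ]
[0.5078 0.2146 0.1321]
```

>>> servo_tool([
  [[-1, 0, 0, 0.06, 0, 0, 0], [-1, 0, 0, 0, 0, 0, 0], [0.45, 0, 0, 0, 0, 0, 0], [0.45, 0, 0, 0, 0, 0, 0], [0.45, 0, 0, 0, 0, 0, 0]],
], force=3)

```text
time: 10.18
ee_pos: [0.508, 0.2148, 0.131]
ee_rot: [0.115, 3.139, 0.001]
contact_force: [0.1, 0.4, 0.7]
finger_gap: 0.0637
gripper_force: 0.0
```

>>> servo_tool([
  [[1, 0, 0, 0, 0, 0, 0], [1, 0, 0, 0, 0, 0, 0], [1, 0, 0, 0, 0, 0, 0], [1, 0, 0, 0, 0, 0, 0], [1, 0, 0, 0, 0, 0, 0]],
])

```text
time: 10.6
ee_pos: [0.5077, 0.2146, 0.1307]
ee_rot: [-0.115, -3.139, -0.0]
contact_force: [0.2, 0.6, 0.8]
finger_gap: 0.0876
gripper_force: 0.0
```

```bash
python3 - <<'E'
from h import *
for c in ("side","scene"):
    a=capture(c); ms=camera_model(c)
    if c=="side": cv2.imwrite("pics/rel.png",cv2.resize(a[50:220,140:340],(600,510)))
    for n in ["carton","flap_top","carton_grip"]:
        for r in place_of(n,c)[:2]: print(n,round(r["conf"],2),w(ms,r["xyz"]))
print(observe()["ee_pos"])
E
```

```text
carton 0.63 [ 0.5804  0.2015 -0.0013]
carton 0.57 [0.4928 0.216  0.0085]
flap_top 0.82 [0.4826 0.212  0.1837]
carton_grip 0.66 [0.489  0.2173 0.1262]
carton_grip 0.33 [0.4984 0.0822 0.0026]
carton 0.71 [0.497  0.2131 0.0072]
flap_top 0.8 [0.4968 0.2128 0.1879]
carton_grip 0.6 [0.4985 0.219  0.1234]
[0.5077 0.2146 0.1307]
```

View pics/rel.png

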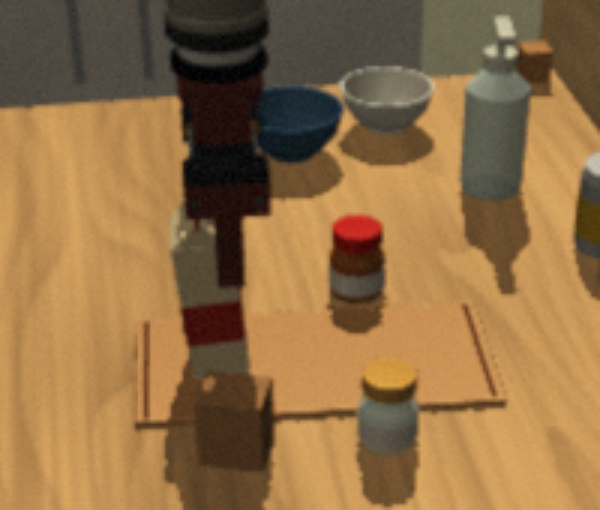

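The carton is free and rocking upright; in the side view its red band is at (215,322). I'll wait and check again.

>>> servo_tool([
  [[1, 0, 0, 0, 0, 0, 0], [1, 0, 0, 0, 0, 0, 0], [1, 0, 0, 0, 0, 0, 0], [1, 0, 0, 0, 0, 0, 0], [1, 0, 0, 0, 0, 0, 0]],
])

```text
time: 11.42
ee_pos: [0.5077, 0.2146, 0.1307]
ee_rot: [-0.115, -3.139, -0.0]
contact_force: [0.2, -0.0, -0.2]
finger_gap: 0.0881
gripper_force: 0.0
```

>>> servo_tool([
  [[1, 0, 0, 0, 0, 0, 0], [1, 0, 0, 0, 0, 0, 0], [1, 0, 0, 0, 0, 0, 0], [1, 0, 0, 0, 0, 0, 0], [1, 0, 0, 0, 0, 0, 0]],
])

```text
time: 11.83
ee_pos: [0.5077, 0.2146, 0.1307]
ee_rot: [-0.115, -3.139, -0.0]
contact_force: [0.5, 0.4, 0.5]
finger_gap: 0.088
gripper_force: 0.0
```

```bash
python3 - <<'E'
from h import *
for c in ("side","scene"):
    a=capture(c); ms=camera_model(c)
    for n in ["carton","flap_top","carton_grip","stand","clip","clip_grip"]:
        for r in place_of(n,c)[:2]: print(n,round(r["conf"],2),w(ms,r["xyz"]))
print(observe()["ee_pos"])
E
```

```text
carton 0.72 [0.4967 0.2141 0.0066]
carton 0.18 [0.4957 0.0826 0.0025]
carton_grip 0.79 [0.4971 0.2098 0.124 ]
carton_grip 0.48 [ 0.5482 -0.1894  0.1018]
stand 0.56 [ 0.5465 -0.1915  0.0016]
stand 0.39 [ 0.6237  0.0839 -0.0013]
clip 0.65 [ 0.4246 -0.1458  0.0259]
clip 0.61 [ 0.5485 -0.191   0.0613]
clip_grip 0.86 [ 0.5446 -0.1902  0.1033]
clip_grip 0.64 [ 0.4212 -0.1504  0.0649]
carton 0.88 [0.4982 0.2144 0.0116]
flap_top 0.56 [0.4953 0.2142 0.187 ]
carton_grip 0.75 [0.4958 0.2195 0.1219]
stand 0.83 [ 0.5442 -0.1896  0.0012]
clip 0.78 [ 0.4245 -0.1421  0.0325]
clip 0.59 [ 0.54   -0.1943  0.059 ]
clip_grip 0.67 [ 0.4209 -0.1455  0.0639]
clip_grip 0.64 [ 0.543  -0.1947  0.1005]
[0.5077 0.2146 0.1307]
```

The carton is upright at about (0.497, 0.214) with the flap top at z≈0.187. I'm retracting straight up and going to the clip.

>>> servo_tool([
  [[1, 0, 0, -0.4, 0, 0, 0], [1, 0, 0, -0.9, 0, 0, 0], [1, 0, 0, -1, 0, 0, 0], [1, 0, 0, -1, 0, 0, 0], [1, 0, 0, -1, 0, 0, 0]],
])

```text
time: 12.95
ee_pos: [0.5076, 0.2144, 0.2401]
ee_rot: [0.115, 3.139, 0.0]
contact_force: [0.7, -0.6, 0.3]
finger_gap: 0.0878
gripper_force: 0.0
```

>>> servo_tool([
  [[1, 0, 0, -0.7, 0, 0, 0], [1, -0.1, -0.5, 0, 0, 0, 0], [1, -0.17, -1, 0, 0, 0, 0], [1, -0.17, -1, 0, 0, 0, 0], [1, -0.17, -1, 0, 0, 0, 0]],
])

```text
time: 13.37
ee_pos: [0.5161, 0.1245, 0.2555]
ee_rot: [-0.114, -3.139, 0.001]
contact_force: [-0.0, 0.4, -0.5]
finger_gap: 0.0878
gripper_force: 0.0
```

>>> servo_tool([
  [[1, -0.17, -1, 0, 0, 0, 0], [1, -0.17, -1, 0, 0, 0, 0], [1, -0.17, -1, 0, 0, 0, 0], [1, -0.17, -1, 0, 0, 0, 0], [1, -0.17, -1, 0, 0, 0, 0]],
])

```text
time: 13.78
ee_pos: [0.5279, -0.0021, 0.2554]
ee_rot: [-0.116, -3.139, 0.0]
contact_force: [0.4, 0.3, -0.2]
finger_gap: 0.0876
gripper_force: 0.0
```

>>> servo_tool([
  [[1, -0.17, -1, 0.1, 0, 0, 0], [1, -0.17, -1, 0.2, 0, 0, 0], [1, -0.17, -1, 0.3, 0, 0, 0], [1, -0.17, -1, 0.3, 0, 0, 0], [1, -0.17, -1, 0.3, 0, 0, 0]],
])

```text
time: 14.2
ee_pos: [0.5399, -0.1281, 0.2251]
ee_rot: [-0.116, -3.139, 0.0]
contact_force: [-0.5, 0.2, 0.6]
finger_gap: 0.0877
gripper_force: 0.0
```

>>> servo_tool([
  [[1, -0.17, -1, 0.1, 0, 0, 0], [1, -0.17, -1, 0, 0, 0, 0], [1, -0.05, -0.5, 0, 0, 0, 0], [1, 0, 0, 0, 0, 0, 0], [1, 0, 0, 0, 0, 0, 0]],
])

```text
time: 14.62
ee_pos: [0.5454, -0.1892, 0.223]
ee_rot: [-0.117, -3.139, -0.001]
contact_force: [1.0, -0.0, 0.2]
finger_gap: 0.0877
gripper_force: 0.0
```

```bash
python3 - <<'E'
from h import *
m=camera_model("wrist"); a=capture("wrist"); cv2.imwrite("pics/w3.png",a)
for n in ["stand","clip","clip_grip"]:
    for r in place_of(n,"wrist")[:2]: print(n,round(r["conf"],2),w(m,r["xyz"]))
delta([.545,-.191,.2],np.pi/2)
E
```

```text
stand 0.68 [ 0.5465 -0.1962 -0.004 ]
clip 0.84 [ 0.5409 -0.1875  0.0575]
clip 0.61 [ 0.4244 -0.1472  0.0312]
clip_grip 0.96 [ 0.4267 -0.1442  0.0648]
clip_grip 0.67 [ 0.5492 -0.1908  0.0996]
tcp [ 0.546  -0.1873  0.2232] turn [ 0.0077 -0.0001 -0.5879] shift [ 0.0412 -0.1481  0.9272]
```

View pics/w3.png

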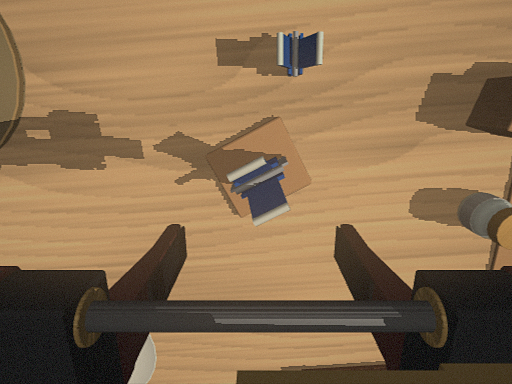

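The wrist picture shows the large clip on its stand: one white bar from (229,178) to (264,159), the other from (254,222) to (288,206), and the stand's corners at (207,155), (279,117), (311,182) and (241,216). I'm computing the yaw.

```bash
python3 - <<'E'
from h import *
m=camera_model("wrist"); P=lambda u,v,z: ray(m,u,v,z)[:2]
ang=lambda d: np.degrees(np.arctan2(d[1],d[0]))
a,b,c,d=[P(*q,.106) for q in [(229,178),(264,159),(254,222),(288,206)]]
print(a,b,c,d,"centre",(a+b+c+d)/4,"len",np.linalg.norm(b-a),np.linalg.norm(d-c),"sep",np.linalg.norm((a+b-c-d)/2))
print("ydir",ang(b-a),ang(d-c))
s=[P(*q,.012) for q in [(207,155),(279,117),(311,182),(241,216)]]
print("stand",sum(s)/4,[(np.linalg.norm(s[i]-s[i-1]),ang(s[i]-s[i-1])) for i in range(4)])
E
```

```text
[ 0.5301 -0.2141] [ 0.5153 -0.182 ] [ 0.5736 -0.1953] [ 0.5602 -0.1631] centre [ 0.5448 -0.1886] len 0.035345296194623926 0.03484543827074132 sep 0.04805870735082298
ydir 114.71261921311967 112.69209099866285
stand [ 0.5447 -0.1882] [(np.float64(0.08629427827245258), np.float64(-157.46287438673977)), (np.float64(0.09477712462949245), np.float64(113.27164592494223)), (np.float64(0.08651814238590869), np.float64(23.564466703189506)), (np.float64(0.09632580889844845), np.float64(-66.86505709421554))]
```

>>> servo_tool([
  [[1, 0, 0, 0, 0, 0, 0.6], [1, 0, 0, 0.1, 0, 0, 0.95], [1, 0, 0, 0.1, 0, 0, 0.95], [1, 0, 0, 0.1, 0, 0, 0.95], [1, 0, 0, 0.1, 0, 0, 0.95]],
])

```text
time: 15.23
ee_pos: [0.546, -0.1878, 0.2131]
ee_rot: [-0.936, -2.999, -0.001]
contact_force: [-0.4, -0.3, 0.4]
finger_gap: 0.0878
gripper_force: 0.0
```

>>> servo_tool([
  [[1, 0, 0, 0.1, 0, 0, 0.95], [1, 0, 0, 0.1, 0, 0, 0.95], [1, 0, 0, 0.1, 0, 0, 0.95], [1, 0, 0, 0.1, 0, 0, 0.95], [1, 0, 0, 0.1, 0, 0, 0.88]],
])

```text
time: 15.65
ee_pos: [0.5461, -0.1877, 0.2006]
ee_rot: [-1.73, -2.622, -0.001]
contact_force: [0.1, -0.6, 0.1]
finger_gap: 0.0879
gripper_force: 0.0
```

>>> servo_tool([
  [[1, 0, 0, 0, 0, 0, 0], [1, 0, 0, 0, 0, 0, 0], [1, 0, 0, 0, 0, 0, 0], [1, 0, 0, 0, 0, 0, 0], [1, 0, 0, 0, 0, 0, 0]],
])

```text
time: 16.07
ee_pos: [0.5459, -0.1892, 0.2009]
ee_rot: [1.723, 2.626, 0.001]
contact_force: [0.4, -0.4, -0.8]
finger_gap: 0.0877
gripper_force: 0.0
```

```bash
python3 - <<'E'
from h import *
m=camera_model("wrist"); a=capture("wrist"); cv2.imwrite("pics/w4.png",a)
for n in ["stand","clip","clip_grip"]:
    for r in place_of(n,"wrist")[:2]: print(n,round(r["conf"],2),w(m,r["xyz"]))
delta([.545,-.1895,.109],np.radians(23.4)); print(observe()["joints"])
E
```

```text
stand 0.6 [ 0.5445 -0.1948  0.0005]
clip 0.9 [ 0.5417 -0.19    0.0594]
clip 0.64 [ 0.4228 -0.1489  0.0289]
clip_grip 0.89 [ 0.4251 -0.143   0.0676]
clip_grip 0.84 [ 0.5474 -0.193   0.1021]
tcp [ 0.5458 -0.1894  0.2008] turn [ 0.0015 -0.0001 -0.0013] shift [ 0.0075 -0.0308  3.6701]
[-0.2548  0.4126  0.6256  1.8673 -0.2922  0.9538  0.9104]
```

View pics/w4.png

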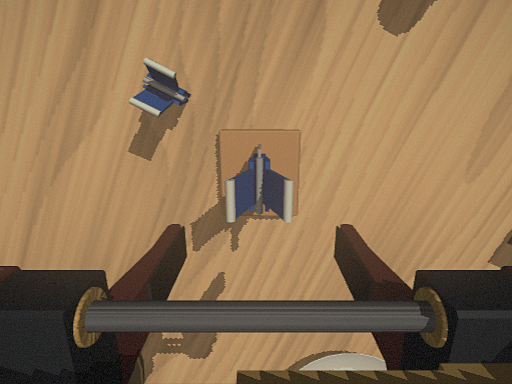

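The clip's bars, at columns 231 and 289, are centred between the fingers (183 and 337) and parallel to the pads. I'm checking the position along the bars.

```bash
python3 - <<'E'
from h import *
m=camera_model("wrist")
q=[ray(m,u,v,.106) for u,v in [(231,178),(231,221),(289,178),(289,221)]]
print(q,sum(q)/4); P=sum(q)/4; P[2]=.109; delta(P,np.radians(23.4))
E
```

```text
[array([ 0.5159, -0.1815,  0.106 ]), array([ 0.5298, -0.2164,  0.106 ]), array([ 0.5591, -0.1629,  0.106 ]), array([ 0.5749, -0.197 ,  0.106 ])] [ 0.5449 -0.1895  0.106 ]
tcp [ 0.5458 -0.1894  0.2008] turn [ 0.0015 -0.0001 -0.0013] shift [ 0.0097 -0.0322  3.6701]
```

>>> servo_tool([
  [[1, 0, -0.03, 0.5, 0, 0, 0], [1, 0, 0, 0.9, 0, 0, 0], [1, 0, 0, 0.9, 0, 0, 0], [1, 0, 0, 0.9, 0, 0, 0], [1, 0, 0, 0.45, 0, 0, 0]],
])

```text
time: 16.68
ee_pos: [0.5434, -0.1889, 0.1062]
ee_rot: [-1.723, -2.623, 0.002]
contact_force: [-0.5, 0.2, -0.6]
finger_gap: 0.0876
gripper_force: 0.0
```

>>> servo_tool([
  [[1, 0, 0, 0, 0, 0, 0], [1, 0, 0, 0, 0, 0, 0], [0.5, 0, 0, 0, 0, 0, 0], [0.3, 0, 0, 0, 0, 0, 0], [-1, 0, 0, 0, 0, 0, 0]],
], force=18)

```text
time: 17.1
ee_pos: [0.5459, -0.1898, 0.1105]
ee_rot: [1.724, 2.624, 0.001]
contact_force: [1.0, 0.6, -1.0]
finger_gap: 0.0713
gripper_force: 0.0
```

>>> servo_tool([
  [[-1, 0, 0, 0, 0, 0, 0], [-1, 0, 0, 0, 0, 0, 0], [-1, 0, 0, 0, 0, 0, 0], [-1, 0, 0, 0, 0, 0, 0], [-1, 0, 0, 0, 0, 0, 0]],
])

```text
time: 17.52
ee_pos: [0.5451, -0.1895, 0.1094]
ee_rot: [-1.725, -2.625, -0.0]
contact_force: [0.2, 0.2, -0.3]
finger_gap: 0.0378
gripper_force: 8.1
```

>>> servo_tool([
  [[-1, 0, 0, 0, 0, 0, 0], [-1, 0, 0, 0, 0, 0, 0], [-1, 0, 0, 0, 0, 0, 0], [-1, 0, 0, 0, 0, 0, 0], [-1, 0, 0, 0, 0, 0, 0]],
])

```text
time: 17.93
ee_pos: [0.5448, -0.19, 0.1098]
ee_rot: [-1.726, -2.625, 0.0]
contact_force: [-3.1, 0.3, 5.8]
finger_gap: 0.0209
gripper_force: 18.0
```

```bash
python3 - <<'E'
from h import *
a=capture("side"); b=capture("scene"); f=lambda i,u,v: cv2.resize(i[v:v+90,u:u+110],(400,327),interpolation=cv2.INTER_CUBIC)
cv2.imwrite("pics/clip.png",np.hstack([f(a,205,215),f(b,155,105)]))
m=camera_model("side"); o=observe(); print(o["ee_pos"],o["finger_gap"])
for c in("side","scene"):
  for n in ("clip","clip_grip"): 
    for r in place_of(n,c)[:2]: print(n,r["conf"],w(camera_model(c),r["xyz"]))
E
```

```text
[ 0.5448 -0.19    0.1098] 0.0210870697658983
clip 0.88 [ 0.4237 -0.1513  0.0282]
clip 0.73 [ 0.5446 -0.1914  0.0502]
clip_grip 0.85 [ 0.4241 -0.1487  0.0641]
clip_grip 0.66 [ 0.5474 -0.1935  0.0986]
clip 0.93 [ 0.5359 -0.1944  0.053 ]
clip 0.71 [ 0.4217 -0.1459  0.0332]
clip_grip 0.9 [ 0.4199 -0.1431  0.0617]
clip_grip 0.82 [ 0.5437 -0.1909  0.0957]
```

View pics/clip.png

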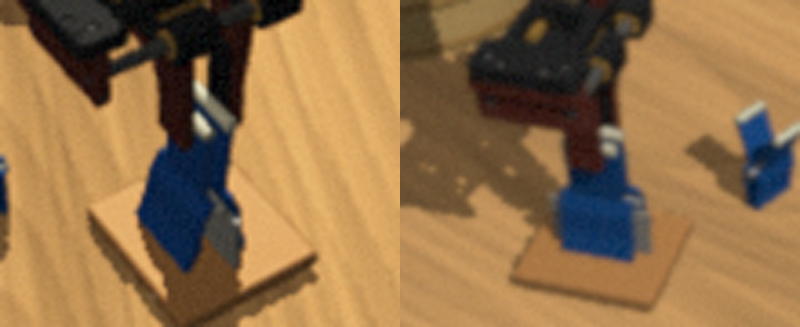

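Both views show the clip squeezed wide open (gap 21 mm at 18 N) with its jaws clear of the blade. I'm lifting it straight up.

>>> servo_tool([
  [[-1, 0, 0, -0.1, 0, 0, 0], [-1, 0, 0, -0.2, 0, 0, 0], [-1, 0, 0, -0.4, 0, 0, 0], [-1, 0, 0, -0.6, 0, 0, 0], [-1, 0, 0, -0.7, 0, 0, 0]],
])

```text
time: 18.65
ee_pos: [0.5448, -0.1893, 0.16]
ee_rot: [-1.725, -2.625, 0.001]
contact_force: [-0.7, 0.2, 0.4]
finger_gap: 0.0209
gripper_force: 18.0
```

>>> servo_tool([
  [[-1, 0, 0, -0.8, 0, 0, 0], [-1, 0, 0, -0.8, 0, 0, 0], [-1, 0, 0, -0.8, 0, 0, 0], [-1, 0, 0, -0.8, 0, 0, 0], [-1, 0, 0, -0.8, 0, 0, 0]],
])

```text
time: 19.07
ee_pos: [0.5451, -0.1896, 0.2613]
ee_rot: [1.725, 2.625, 0.001]
contact_force: [0.4, 0.2, -0.5]
finger_gap: 0.0213
gripper_force: 18.0
```

>>> servo_tool([
  [[-1, 0, 0, -0.8, 0, 0, 0], [-1, 0, 0, -0.8, 0, 0, 0], [-1, 0, 0, -0.6, 0, 0, 0], [-1, 0, 0, -0.2, 0, 0, 0], [-1, 0, 0, 0, 0, 0, 0]],
])

```text
time: 19.48
ee_pos: [0.5457, -0.1898, 0.3211]
ee_rot: [1.724, 2.623, 0.002]
contact_force: [-0.0, 0.1, -0.1]
finger_gap: 0.0212
gripper_force: 18.0
```

```bash
python3 - <<'E'
from h import *
o=observe(); print(o["ee_pos"],o["finger_gap"],o["gripper_force"],o["contact_force"])
for c in("side","scene"):
  capture(c)
  for n in ("clip","clip_grip","flap_top","carton"): 
    for r in place_of(n,c)[:3]: print(n,r["conf"],w(camera_model(c),r["xyz"]))
delta([.497,.214,.32],np.radians(-4.1))
E
```

```text
[ 0.5457 -0.1898  0.3211] 0.021167873407999634 17.999282777309418 [-0.0245  0.1054 -0.1278]
clip 0.94 [ 0.4269 -0.1477  0.0294]
clip 0.89 [ 0.5469 -0.1931  0.2634]
clip_grip 0.78 [ 0.5471 -0.1902  0.3081]
clip_grip 0.71 [ 0.4231 -0.1494  0.0658]
clip_grip 0.19 [0.4986 0.2138 0.1238]
flap_top 0.77 [0.4967 0.2121 0.1813]
carton 0.95 [0.4961 0.2138 0.0075]
clip 0.82 [ 0.4254 -0.1451  0.0353]
clip 0.76 [ 0.5371 -0.1919  0.2581]
clip_grip 0.74 [ 0.5416 -0.1955  0.3065]
flap_top 0.93 [0.4933 0.2133 0.1867]
carton 0.61 [0.4982 0.2106 0.009 ]
carton 0.18 [0.4959 0.2162 0.1217]
tcp [ 0.545  -0.1895  0.319 ] turn [-0.0058 -0.001   3.9955] shift [15.9633 -3.0682 -0.0383]
```

>>> servo_tool([
  [[-1, 0, 0, -0.1, 0, 0, 0.8], [-1, 0, 0, -0.1, 0, 0, 0.8], [-1, 0, 0, -0.1, 0, 0, 0.8], [-1, 0, 0, -0.1, 0, 0, 0.8], [-1, 0, 0, -0.1, 0, 0, 0.8]],
])

```text
time: 20.4
ee_pos: [0.5451, -0.1896, 0.3319]
ee_rot: [-2.305, -2.134, 0.0]
contact_force: [0.0, 0.4, -0.2]
finger_gap: 0.0212
gripper_force: 18.0
```

>>> servo_tool([
  [[-1, 0.3, -0.05, 0, 0, 0, 0], [-1, 0.6, -0.12, 0, 0, 0, 0], [-1, 0.9, -0.17, 0, 0, 0, 0], [-1, 0.9, -0.17, 0, 0, 0, 0], [-1, 0.9, -0.17, 0, 0, 0, 0]],
])

```text
time: 20.82
ee_pos: [0.5342, -0.0972, 0.3317]
ee_rot: [-2.296, -2.143, 0.0]
contact_force: [0.6, 0.8, -0.8]
finger_gap: 0.0213
gripper_force: 18.0
```

>>> servo_tool([
  [[-1, 0.9, -0.17, 0, 0, 0, 0], [-1, 0.9, -0.17, 0, 0, 0, 0], [-1, 0.9, -0.17, 0, 0, 0, 0], [-1, 0.9, -0.17, 0, 0, 0, 0], [-1, 0.9, -0.17, 0, 0, 0, 0]],
])

```text
time: 21.23
ee_pos: [0.521, 0.0168, 0.3318]
ee_rot: [-2.296, -2.144, -0.0]
contact_force: [-0.0, -0.5, -0.2]
finger_gap: 0.0212
gripper_force: 18.0
```

>>> servo_tool([
  [[-1, 0.9, -0.17, 0, 0, 0, 0], [-1, 0.9, -0.17, 0, 0, 0, 0], [-1, 0.9, -0.17, 0, 0, 0, 0], [-1, 0.9, -0.17, 0, 0, 0, 0], [-1, 0.9, -0.17, 0, 0, 0, 0]],
])

```text
time: 21.65
ee_pos: [0.5078, 0.1305, 0.3318]
ee_rot: [-2.296, -2.144, -0.0]
contact_force: [0.2, -0.4, -0.8]
finger_gap: 0.0214
gripper_force: 18.0
```

>>> servo_tool([
  [[-1, 0.9, -0.17, 0, 0, 0, 0], [-1, 0.8, -0.17, 0, 0, 0, 0], [-1, 0.6, -0.17, 0, 0, 0, 0], [-1, 0.3, -0.15, 0, 0, 0, 0], [-1, 0, 0, 0, 0, 0, 0]],
])

```text
time: 22.07
ee_pos: [0.4956, 0.1971, 0.3316]
ee_rot: [-2.294, -2.146, 0.001]
contact_force: [-1.6, -0.5, -0.7]
finger_gap: 0.0212
gripper_force: 18.0
```

>>> servo_tool([
  [[-1, 0, 0, 0, 0, 0, 0], [-1, 0, 0, 0, 0, 0, 0], [-1, 0, 0, 0, 0, 0, 0], [-1, 0, 0, 0, 0, 0, 0], [-1, 0, 0, 0, 0, 0, 0]],
])

```text
time: 22.48
ee_pos: [0.4969, 0.1942, 0.332]
ee_rot: [2.301, 2.139, 0.0]
contact_force: [0.1, -0.3, -0.4]
finger_gap: 0.0214
gripper_force: 18.0
```

```bash
python3 - <<'E'
from h import *
o=observe(); print(o["ee_pos"],o["finger_gap"],o["joints"])
for c in("side","scene","wrist"):
  m=camera_model(c); a=capture(c); cv2.imwrite(f"pics/{c}9.png",a)
  for n in ("clip","clip_grip","flap_top","carton"): 
    for r in place_of(n,c)[:3]: print(c,n,round(r["conf"],2),w(m,r["xyz"]))
  o=outline_of("flap_top",c)
  if o: v,u=np.nonzero(o[0]["pixels"]); print("ol",u.min(),u.max(),v.min(),v.max())
s=cv2.imread("pics/side9.png")[60:210,130:280]; b=cv2.imread("pics/scene9.png")[120:270,300:450]
t=lambda i: cv2.resize(i,(400,400),interpolation=cv2.INTER_CUBIC)
cv2.imwrite("pics/over.png",np.hstack([t(s),t(b)]))
delta([.497,.214,.32],np.radians(-4.1))
E
```

```text
[0.4969 0.1942 0.332 ] 0.021362234221352017 [-0.9891  0.1717  0.5791  1.8082 -0.1009  1.1909 -0.4523]
side clip 0.82 [0.4963 0.1938 0.2728]
side clip 0.74 [ 0.4242 -0.1486  0.0283]
side clip_grip 0.88 [ 0.4232 -0.1492  0.0675]
side clip_grip 0.62 [0.4983 0.1942 0.3195]
side flap_top 0.86 [0.4978 0.211  0.1841]
side flap_top 0.67 [ 0.6372  0.3191 -0.0016]
side carton 0.93 [0.4951 0.2138 0.0077]
ol 201 223 114 175
scene clip 0.82 [ 0.4238 -0.1463  0.0351]
scene clip 0.71 [0.4897 0.1919 0.2738]
scene clip 0.48 [0.4938 0.0804 0.0017]
scene clip_grip 0.74 [ 0.4243 -0.1455  0.0624]
scene clip_grip 0.58 [0.4954 0.1924 0.3193]
scene clip_grip 0.16 [ 0.4988  0.3219 -0.0006]
scene flap_top 0.95 [0.4946 0.2134 0.1909]
scene carton 0.77 [0.4973 0.2135 0.0084]
ol 349 402 172 256
wrist clip 0.9 [ 0.423  -0.1504  0.0301]
wrist clip 0.8 [0.4883 0.1975 0.2748]
wrist clip_grip 0.77 [0.4982 0.1931 0.318 ]
wrist clip_grip 0.69 [ 0.4255 -0.1415  0.0654]
wrist clip_grip 0.5 [ 0.4913  0.0859 -0.0004]
wrist flap_top 0.59 [0.4954 0.2096 0.1873]
wrist carton 0.81 [0.494  0.214  0.0087]
ol 233 279 121 183
tcp [0.4966 0.1949 0.3319] turn [-0.0002 -0.0001 -0.0037] shift [ 0.7611 -0.0405  0.4762]
```

View pics/over.png

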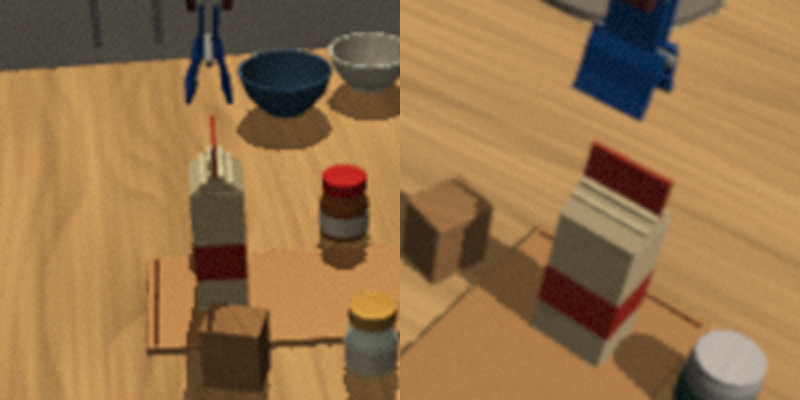

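The left (side) view shows the open jaws with tips at (188,100) and (230,100), centred over the flap at (212,118). The right (scene) view shows the flap's top edge running from (593,145) to (671,183). That was my 11th viewed picture, one over the limit, so from here I'll work from numbers only.

```bash
python3 - <<'E'
from h import *
m=camera_model("scene"); p=[ray(m,300+(u-400)*.375,120+v*.375,.186) for u,v in [(593,145),(671,183)]]
d=p[1]-p[0]; print(p,(p[0]+p[1])/2,np.linalg.norm(d),"ydir",np.degrees(np.arctan2(d[1],d[0])))
ms=camera_model("side")
# near/far flap ends as seen from side: red mask columns at top of the flap
for c,mm in (("side",ms),("scene",m),("wrist",camera_model("wrist"))):
    im=cv2.imread(f"pics/{c}9.png").astype(int); b,g,r=im[...,0],im[...,1],im[...,2]
    red=(r>90)&(r>2.2*g)&(r>2.2*b)
    pu,pv=proj(mm,[.496,.213,.18]); yy,xx=np.mgrid[:384,:512]; k=red&(abs(xx-pu)<35)&(abs(yy-pv)<30)
    n,lab,st,cc=cv2.connectedComponentsWithStats(k.astype(np.uint8)); 
    i=1+np.argmax(st[1:,4]); v,u=np.nonzero(lab==i); print(c,(pu,pv),st[i])
    if c!="side":
        cols=[(x,v[u==x].min()) for x in range(u.min()+1,u.max())]
        l=cv2.fitLine(np.array(cols,np.float32),cv2.DIST_HUBER,0,.01,.01).ravel()
        q=[ray(mm,x,l[3]+(x-l[2])*l[1]/l[0],.186) for x in (u.min()-.5,u.max()+.5)]; d=q[1]-q[0]
        print(q,sum(q)/2,np.linalg.norm(d),np.degrees(np.arctan2(d[1],d[0])))
    else:
        for y in range(v.min(),v.max()+1): print(y,u[v==y].min(),u[v==y].max(),end="; ")
        print("near",ray(mm,u[v==v.min()].mean(),v.min(),.186))
E
```

```text
[array([0.4958, 0.1869, 0.186 ]), array([0.4972, 0.2441, 0.186 ])] [0.4965 0.2155 0.186 ] 0.05725230482162684 ydir 88.59966707802234
side (np.float64(209.1975960099275), np.float64(111.21985527535955)) [209 104   1   5   5]
104 209 209; 105 209 209; 106 209 209; 107 209 209; 108 209 209; near [0.4986 0.2397 0.186 ]
scene (np.float64(384.80455547002293), np.float64(183.05935033008387)) [373 174  28  17  50]
[array([0.4929, 0.1857, 0.186 ]), array([0.4976, 0.2423, 0.186 ])] [0.4953 0.214  0.186 ] 0.056788289166385945 85.24694716056501
wrist (np.float64(258.75540207956675), np.float64(164.39040543051425)) [256 135   3  44 130]
[array([0.4952, 0.2426, 0.186 ]), array([0.498 , 0.2424, 0.186 ])] [0.4966 0.2425 0.186 ] 0.0028334836914243686 -4.190217325493311
```

>>> servo_tool([
  [[-1, 0.2, 0, 0, 0, 0, 0], [-1, 0.3, 0, 0.1, 0, 0, 0], [-1, 0.26, 0, 0.2, 0, 0, 0], [-1, 0, 0, 0.1, 0, 0, 0], [-1, 0, 0, 0, 0, 0, 0]],
])

```text
time: 23.8
ee_pos: [0.4974, 0.2145, 0.3208]
ee_rot: [-2.298, -2.142, 0.003]
contact_force: [-0.6, 0.4, -0.4]
finger_gap: 0.021
gripper_force: 18.0
```

>>> servo_tool([
  [[-1, 0, 0, 0, 0, 0, 0], [-1, 0, 0, 0, 0, 0, 0], [-1, 0, 0, 0, 0, 0, 0], [-1, 0, 0, 0, 0, 0, 0], [-1, 0, 0, 0, 0, 0, 0]],
])

```text
time: 24.22
ee_pos: [0.4981, 0.2137, 0.3221]
ee_rot: [-2.3, -2.14, -0.001]
contact_force: [0.1, -0.1, -0.7]
finger_gap: 0.0215
gripper_force: 18.0
```

```bash
cat > chk.py <<'E'
from h import *
o=observe(); print(o["ee_pos"],o["finger_gap"],o["gripper_force"],o["contact_force"])
A={}
for c in("side","scene","wrist"):
  for k in range(2):
    m=camera_model(c); im=capture(c)
    for n in ("clip","clip_grip","flap_top","carton"):
      for r in place_of(n,c)[:3]:
        p=w(m,r["xyz"])
        if abs(p[0]-.496)<.03 and abs(p[1]-.213)<.03: A.setdefault(n,[]).append(p)
  if c!="scene":
    hsv=cv2.cvtColor(im,cv2.COLOR_BGR2HSV); pu,pv=proj(m,[.4965,.214,.18]); yy,xx=np.mgrid[:384,:512]
    near=(abs(xx-pu)<40)&(abs(yy-pv)<45); sat=(hsv[...,1]>110)&(hsv[...,2]>50)&near
    blue=sat&(hsv[...,0]>100)&(hsv[...,0]<130); red=sat&((hsv[...,0]<6)|(hsv[...,0]>172))
    for y in range(int(pv)-40,int(pv)+40,5):
        f=lambda k: (np.nonzero(k[y])[0].tolist() or [0]); B=f(blue); Rd=f(red)
        L=[x for x in B if x<pu-1]; Rr=[x for x in B if x>pu+1]
        if len(B)>1 or len(Rd)>1: print(c,y,"blueL",L[:1],L[-1:],"R",Rr[:1],Rr[-1:],"red",Rd[0],Rd[-1])
for n,p in A.items(): print(n,len(p),np.median(p,0))
E
python3 chk.py
```

```text
[0.4981 0.2137 0.3221] 0.021463785868714245 17.999314069747925 [ 0.0693 -0.0656 -0.6905]
side 76 blueL [203] [204] R [212] [212] red 0 0
side 81 blueL [202] [204] R [211] [236] red 0 0
side 86 blueL [202] [202] R [237] [244] red 0 0
side 91 blueL [200] [201] R [225] [249] red 0 0
wrist 149 blueL [0] [0] R [] [] red 256 258
wrist 154 blueL [0] [0] R [] [] red 256 258
wrist 159 blueL [0] [0] R [] [] red 256 258
wrist 164 blueL [0] [0] R [] [] red 256 258
wrist 169 blueL [0] [0] R [] [] red 256 258
wrist 174 blueL [0] [0] R [] [] red 256 258
wrist 184 blueL [244] [245] R [267] [267] red 0 0
wrist 189 blueL [246] [249] R [263] [267] red 0 0
wrist 194 blueL [247] [249] R [263] [266] red 0 0
wrist 199 blueL [230] [230] R [263] [263] red 0 0
wrist 219 blueL [246] [250] R [] [] red 0 0
clip 7 [0.4924 0.2131 0.2648]
clip_grip 5 [0.4977 0.2123 0.3067]
flap_top 6 [0.4974 0.2117 0.1838]
carton 7 [0.4978 0.2146 0.0084]
```

In the wrist numbers the flap (columns 256–258) lies centred between the jaws (244–267) and parallel to them. I'm descending.

>>> servo_tool([
  [[-1, 0, 0, 0.15, 0, 0, 0], [-1, 0, 0, 0.3, 0, 0, 0], [-1, 0, 0, 0.4, 0, 0, 0], [-1, 0, 0, 0.3, 0, 0, 0], [-1, 0, 0, 0.15, 0, 0, 0]],
])

```text
time: 26.13
ee_pos: [0.4972, 0.2135, 0.2875]
ee_rot: [-2.3, -2.14, 0.004]
contact_force: [-0.2, -0.4, -0.8]
finger_gap: 0.0209
gripper_force: 18.0
```

>>> servo_tool([
  [[-1, 0, 0, 0, 0, 0, 0], [-1, 0, 0, 0, 0, 0, 0], [-1, 0, 0, 0, 0, 0, 0], [-1, 0, 0, 0, 0, 0, 0], [-1, 0, 0, 0, 0, 0, 0]],
])

```text
time: 26.55
ee_pos: [0.4982, 0.214, 0.2898]
ee_rot: [2.3, 2.14, 0.001]
contact_force: [-1.1, 0.4, -0.1]
finger_gap: 0.0211
gripper_force: 18.0
```

```bash
python3 chk.py
```

```text
[0.4982 0.214  0.2898] 0.021129560312301097 17.99935072660446 [-1.1213  0.372  -0.1293]
side 86 blueL [] [] R [240] [245] red 0 0
side 91 blueL [204] [205] R [212] [248] red 0 0
side 96 blueL [203] [204] R [213] [213] red 0 0
side 101 blueL [201] [203] R [] [] red 0 0
side 106 blueL [201] [202] R [215] [215] red 209 209
wrist 159 blueL [0] [0] R [] [] red 256 258
wrist 164 blueL [0] [0] R [] [] red 255 258
wrist 169 blueL [0] [0] R [] [] red 255 258
wrist 174 blueL [0] [0] R [] [] red 255 258
wrist 189 blueL [246] [249] R [263] [267] red 0 0
wrist 194 blueL [248] [249] R [263] [266] red 0 0
clip 7 [0.4929 0.2131 0.2325]
clip_grip 6 [0.5    0.2128 0.2756]
flap_top 6 [0.4942 0.2132 0.1866]
carton 6 [0.4965 0.2138 0.0074]
```

>>> servo_tool([
  [[-1, 0, 0, 0.15, 0, 0, 0], [-1, 0, 0, 0.25, 0, 0, 0], [-1, 0, 0, 0.3, 0, 0, 0], [-1, 0, 0, 0.25, 0, 0, 0], [-1, 0, 0, 0.15, 0, 0, 0]],
])

```text
time: 28.47
ee_pos: [0.4975, 0.2136, 0.2605]
ee_rot: [-2.3, -2.14, 0.003]
contact_force: [0.2, -0.6, -1.8]
finger_gap: 0.0212
gripper_force: 18.0
```

>>> servo_tool([
  [[-1, 0, 0, 0, 0, 0, 0], [-1, 0, 0, 0, 0, 0, 0], [-1, 0, 0, 0, 0, 0, 0], [-1, 0, 0, 0, 0, 0, 0], [-1, 0, 0, 0, 0, 0, 0]],
])

```text
time: 28.88
ee_pos: [0.4982, 0.214, 0.2622]
ee_rot: [2.3, 2.14, 0.001]
contact_force: [-0.1, 0.2, -0.6]
finger_gap: 0.0213
gripper_force: 18.0
```

```bash
python3 chk.py; python3 - <<'E'
from h import *
for c in ("side","scene"):
    m=camera_model(c); capture(c)
    for n in ["jar_sauce","tin_tea","jar_spice","sugar_box"]:
        for r in place_of(n,c)[:1]: print(n,round(r["conf"],2),w(m,r["xyz"]))
E
```

```text
[0.4982 0.214  0.2622] 0.021308229840337593 17.9992613196373 [-0.0908  0.2113 -0.6227]
side 86 blueL [] [] R [238] [239] red 0 0
side 91 blueL [] [] R [238] [249] red 0 0
side 101 blueL [205] [205] R [213] [213] red 0 0
side 106 blueL [204] [206] R [214] [214] red 0 0
side 111 blueL [202] [203] R [] [] red 0 0
wrist 164 blueL [0] [0] R [] [] red 255 258
wrist 169 blueL [0] [0] R [] [] red 254 258
wrist 174 blueL [] [] R [272] [272] red 254 258
wrist 184 blueL [244] [245] R [] [] red 0 0
wrist 189 blueL [247] [249] R [263] [266] red 0 0
wrist 194 blueL [247] [249] R [263] [267] red 0 0
wrist 204 blueL [230] [249] R [] [] red 0 0
clip 7 [0.4932 0.213  0.2026]
clip_grip 6 [0.4989 0.2113 0.2476]
flap_top 7 [0.4956 0.2139 0.1803]
carton 6 [0.4952 0.2141 0.0067]
jar_sauce 0.9 [ 0.6396  0.3213 -0.0017]
tin_tea 0.28 [ 0.6388  0.321  -0.0017]
jar_spice 0.95 [0.6212 0.0832 0.0006]
sugar_box 0.8 [0.4964 0.0811 0.0018]
jar_sauce 0.84 [ 0.6403  0.3173 -0.0031]
tin_tea 0.89 [ 0.5002  0.3235 -0.0007]
jar_spice 0.83 [ 0.6183  0.0824 -0.0047]
sugar_box 0.76 [0.4913 0.0826 0.0027]
```

```bash
python3 -c "
from station import *
print(hand_in())"
```

```text
the job is handed in; nothing more can be done
None
```

The job is handed in: the carton stands upright and released, neighbours not measurably moved, and the clip is held wide open and still, straddling the flap about 20 mm past its top edge by my measurements; I viewed 11 pictures, one over the limit of 10.

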